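Charge the kiln tray with marbles and hold the annealer door wide

ROBOT

A 7-joint arm with a two-finger parallel gripper is mounted at the origin on the work surface; the furniture and walls round the work are solid. World frame = base frame: x ahead of the robot, y to its left, z up, the work surface at z = 0. Lengths are in m, angles in rad, forces in N, time in s.
With the tool pointing down it reaches from about 0.4 to 0.875 m from the base axis. Payload 6.5 kg.
Tool frame: the origin (TCP) lies midway between the tips of the shut fingers; the grasp point (between the pads) lies manip.grip_depth behind it (manip.grip_depth is the distance from the TCP to the grasp point, in m); z points along the fingers, y is the line along which they close (so a half turn about z gives the same grasp; the last joint's range is limited). The gripper opens to 88 mm and grips with 3 to 60 N. Pads are 18 mm wide; open, the fingers measure 123 mm over their backs; the gripper's body (75 mm by 187 mm) begins 45 mm behind the grasp point.
Start: joints at [-1.41, 0.536, -0.004, 1.538, 0.003, 1.067, -0.071], TCP at [0.146, 0.633, 0.239] pointing down, gripper open.
Joint ranges: [-2.7, 2.7], [-0.37, 2.16], [-1.27, 1.26], [0.24, 2.4], [-1.31, 4.45], [0.19, 1.91], [-2.76, 2.76]. Speed limits (rad/s): [2.39, 2.39, 3.14, 3.14, 3.14, 3.14, 3.14].

INTERFACE

Orientations are given as a rotation vector (axis times angle).
In Python, from station import manip, ungrasp, grasp, vision, workorder gives the robot as it stands. The module is installed in compiled form; this text tells all that it offers. Calls block until the motion is done:
- manip.move_to(position, orientation): joint-space move of the TCP to a pose.
- manip.line_to(position, rotation=None, velocity=0.15, contact_N=None): straight line of the TCP; rotation=None keeps the orientation; velocity is the mean speed in m/s. With contact_N (N) it stops when the force on the tool has changed by that much, and returns True; else False.
- manip.move_joints(angles): joint-space move.
- ungrasp() and grasp(effort=None): open the fingers fully, or close them until they stop; effort is the grip in N (None keeps the last).
- manip.pause(seconds).
- manip.solve_ik(position, orientation): joint angles nearest the present ones, or None.
- manip.get_state(): the state.
- vision.read_camera(name): name is "scene" or "top" or "wrist"; returns (picture, depth): 400x640x3 uint8, red, green, blue; 400x640 float32, m along the optical axis (not along the pixel's ray), 0 where there is no reading.
- vision.camera_model(name): a dict with "K" (3x3 intrinsics, pixels), "distortion" ([k1, k2, p1, p2, k3] as OpenCV has them; the pictures are not rectified), "camera_from_world" (4x4, takes a point from world to camera coordinates); the wrist camera has in their place "mount" (4x4, takes a point from camera to tool coordinates, whose origin is the TCP and whose axes are the flange's). Camera axes: x right, y up, looking along -z (the intrinsics and any distortion apply to the point x, -y, -z); pixel columns grow to the right and rows downward; lengths in m; the calibration is good to about 2 mm. A picture is of the moment at which its call begins: read the wrist's pose just before it. camera_model takes no time and is no camera call.
A pose or a line that the arm cannot do raises manip.PlanningError and nothing moves.
- workorder.finish_job(): hands the job in; it is judged then, once.
The state is a dict: "time_s": time; "joints": joint angles; "dq": joint speeds; "effort": joint torques, N m; "tcp_pos": TCP position; "eef_rot": TCP orientation; "wrist_force": force on the tool from outside, world axes, zero at the start; "torque": the same for the moment, N m; "opening": finger opening in m; "finger_force": force on a finger pad.
Only numpy, scipy, OpenCV 4.12 (cv2) and the standard library are available. Lean on these libraries where they do the work, as an engineer would, in place of code of your own. Each camera call takes 0.05 s, during which the arm holds its last target. There are 200 camera calls.

TASK

Tip the three glass marbles out of the crucible from low over the clay kiln tray so that all of them stay in it, and stand the empty crucible upright on the bench again. Then open the cold annealing kiln for a workmate to slide the tray in: squeeze the lock-off catch on its roof until the bolt is fully back, squeeze the door handle to free its hook, swing the door past its vent detent and hold it wide, well over 70 degrees open. The door closes itself, so finish while still holding it there by the squeezed handle, and leave the two frit jars and the matchbox standing undisturbed.

Things in the scene. Friction and masses are not known exactly. Their poses are not given: they have to be found in the camera images.
- crucible: Fused-clay crucible standing on the bench with the three marbles in it, 130 g, round, open at the top, 48 mm high. Outside diameter 42 mm at the foot growing evenly to 58 mm at the rim; inside 35 mm at the floor (6 mm up) to 49 mm at the rim. Origin at the centre of its underside, z up out of its mouth.
- marble_a_center (a point): Centre of a glass marble, 18 mm diameter, 12 g, at first in the crucible.
- marble_b_center (a point): Centre of a glass marble, 18 mm diameter, 12 g, at first in the crucible.
- marble_c_center (a point): Centre of a glass marble, 18 mm diameter, 12 g, at first in the crucible.
- kiln_tray: Loose clay kiln tray, 100 mm (its x) by 120 mm (its y), 24 mm high, walls and floor 6 mm, open at the top, 0.7 kg. Origin at the centre of its underside on the bench, z up.
- kiln: Bench annealing kiln, fixed: grey case 200 mm wide (y), flat roof at 165 mm, x -70 (front) to +100 mm. Origin at bench height; door and front face -x (to the robot), y to its left. Shut, the door covers x -100 to -72 mm, as high as the case. Controller pod on the left side to y = 130 mm, 122 mm high. Only the catches stand above the roof, up to 36 mm.
- lock_grip (a point): Lock-off catch on the kiln roof, axes as kiln, 22 mm above the roof: two upright black-sleeved plates, 44 mm wide along y (centred here), 36 mm high, pinched along x. The rear one is fixed, its back face 6.5 mm behind (+x) this point. The front one carries the bolt: its front face is 21.5 mm before (-x) the point at rest, 6.5 mm squeezed home. Roof clear 35 mm before and behind it.
- lock_bolt (a joint): Travel of the lock-off bolt, m: 0 to 0.003 at first, locked (the bolt lies beside the handle's hook so that the handle cannot be squeezed), 0.015 fully back. Sliding friction about 3 N, no spring: it stays where it is put. The handle is free from about 0.010 on.
- handle_grip (a point): Door handle, moves with the door; 22 mm above the door's top; x into the kiln, y along the door away from the hinge. Two upright black-sleeved plates 36 mm high, y -35 to +40 mm, pinched along x: the fixed one's front face is 8.5 mm before (-x) this point; the lever behind has its back face 8.5 mm behind squeezed home, about 22 mm at rest here, more to -y. Roof clear 40 mm behind.
- handle_lever (a joint): Squeeze of the door handle's lever, rad: 0 at rest (hook in its keeper, door latched), 0.24 squeezed home (hook clear from about 0.16). Spring return, 6 to 11 N at the grip point.
- gate (a joint): Opening of the kiln door, rad: 0 shut, 1.75 stop. From above it turns counter-clockwise about door_hinge, free edge towards the robot. A closer spring pulls it shut (0.1 N m shut, 0.25 N m at 1.3). A sprung detent resists from 0.28 to 0.6 (about 0.5 N m more), then pushes it on; let go beyond that, the door falls back and rests on the detent at about 0.9.
- door_hinge (a point): Vertical axis of the door hinge, at roof height at the kiln's right front corner (kiln x -72 mm, y -108 mm). The handle's grip point is 138 mm along the door from it and 18.5 mm in front.
- frit_jar_b: Glass jar of frit with a dark lid, 44 mm diameter, 65 mm high; bystander. Origin under its middle.
- frit_jar_c: Taller glass jar of frit with a white lid, 46 mm diameter, 71 mm high; bystander. Origin under its middle.
- matchbox: Matchbox, 36 x 54 x 15 mm; bystander. Origin under its middle.
Things that resemble listed ones, but are neither listed nor needed, are in the scene too. What is shaped like the crucible but blue, red or yellow is not meant.

How it is judged:
By the outcome, as a careful person would: the job done as asked, in the order asked, and still so for the second after the job is handed in, while the arm keeps its last pose, push and grip.
It also fails if it takes over 64 s, if anything falls off the work surface, if the arm or the gripper's body presses on something with over 40 N, if the wrist force passes 120 N, or if a joint passes its speed limit or range.

## Working session

There is one attempt and no reset: what is moved stays moved. The work goes in short steps, each a Python script; the robot and the scene stay as the last script left them, time stands still between calls to the robot, and variables do not carry over. Pictures are saved under pics/ and viewed, at most 10 in all, crops included, and the job is handed in when it is done.

```bash
mkdir -p pics; ls
python3 - <<'E'
from station import manip, vision
import cv2, numpy as np
s=manip.get_state(); print({k:np.round(v,3) for k,v in s.items()}, manip.grip_depth)
for n in ("scene","top"):
    p,d=vision.read_camera(n); cv2.imwrite(f"pics/{n}0.png",p[:,:,::-1]); np.savez(f"pics/{n}0.npz",p=p,d=d)
    m=vision.camera_model(n); print(n,{k:np.round(v,4).tolist() for k,v in m.items()}, (d>0).mean())
m=vision.camera_model("wrist"); print({k:np.round(v,4).tolist() for k,v in m.items()})
E
```

```text
pics
{'time_s': np.float64(0.0), 'joints': array([-1.41 ,  0.537, -0.004,  1.539,  0.003,  1.067, -0.071]), 'dq': array([-0.001,  0.   , -0.   , -0.   , -0.   , -0.001,  0.001]), 'effort': array([-1.0000e-03, -5.7095e+01,  9.9000e-01, -2.5160e+01, -5.6000e-02,
        1.8000e-02,  0.0000e+00]), 'tcp_pos': array([0.146, 0.633, 0.238]), 'eef_rot': array([-3.550e-01, -3.121e+00,  3.000e-03]), 'wrist_force': array([-0.34 , -0.417,  1.327]), 'torque': array([0.033, 0.059, 0.025]), 'finger_force': np.float64(0.0), 'opening': np.float64(0.088)} 0.0187
scene {'K': [[371.6025, 0.0, 323.2986], [0.0, 371.6025, 200.1592], [0.0, 0.0, 1.0]], 'distortion': [-0.0683, 0.0, 0.0, 0.0, 0.0], 'camera_from_world': [[0.8574, -0.5145, -0.0104, -0.4058], [0.3237, 0.5234, 0.7882, -0.2828], [-0.4001, -0.6792, 0.6153, -1.0345], [0.0, 0.0, 0.0, 1.0]]} 0.9961171875
top {'K': [[471.6617, 0.0, 317.9986], [0.0, 471.6617, 195.9069], [0.0, 0.0, 1.0]], 'distortion': [-0.1127, 0.0, 0.0, 0.0, 0.0], 'camera_from_world': [[0.071, -0.9975, -0.0038, 0.0506], [0.9716, 0.0683, 0.2266, -0.5498], [-0.2258, -0.0198, 0.974, -1.2258], [0.0, 0.0, 0.0, 1.0]]} 0.99578515625
{'K': [[343.5941, 0.0, 319.6342], [0.0, 343.5941, 196.0869], [0.0, 0.0, 1.0]], 'distortion': [-0.0321, 0.0, 0.0, 0.0, 0.0], 'mount': [[0.0001, 0.9671, 0.2543, 0.0644], [1.0, -0.0, -0.0004, -0.0006], [-0.0003, 0.2543, -0.9671, -0.1455], [0.0, 0.0, 0.0, 1.0]]}
```

View pics/top0.png

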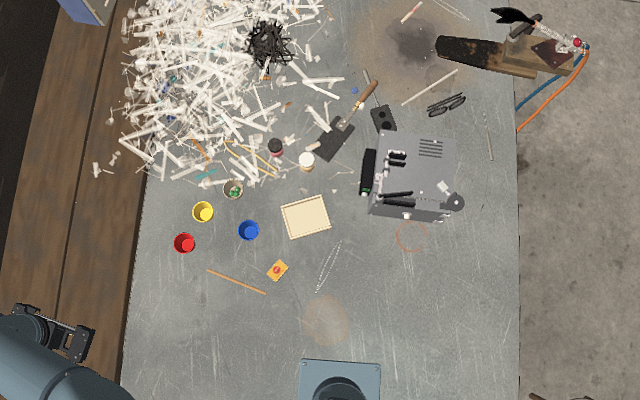

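View pics/scene0.png

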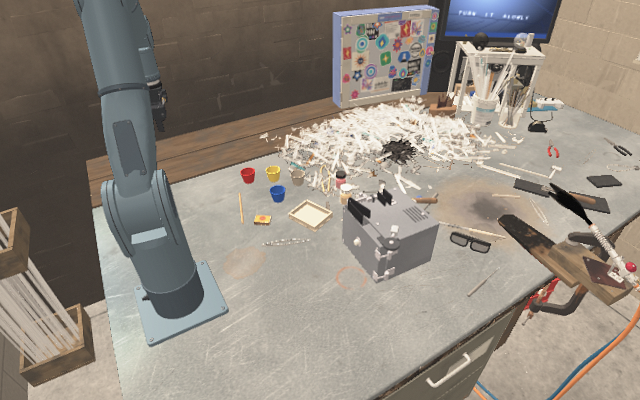

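The top view shows the clay crucible with marbles at (233,189), the tray at (306,217), the matchbox at (277,270), jars at (275,147) and (306,160), and the kiln around (410,175). The door handle is at about (397,197) and the lock catch at about (395,157). The scene view agrees.

```bash
cat > h.py <<'E'
from station import manip, ungrasp, grasp, vision, workorder
import cv2, numpy as np
from scipy.spatial.transform import Rotation as R
def points(n, d, T=None):
    """world point of every pixel (400x640x3); T world_from_camera"""
    m=vision.camera_model(n); K=np.array(m["K"]); D=np.array(m["distortion"])
    if T is None: T=np.linalg.inv(m["camera_from_world"])
    uv=np.stack(np.meshgrid(np.arange(640.),np.arange(400.)),-1).reshape(-1,1,2)
    xy=cv2.undistortPoints(uv,K,D).reshape(400,640,2)
    c=np.stack([xy[...,0]*d,-xy[...,1]*d,-d],-1)
    return c@T[:3,:3].T+T[:3,3]
def wrist():
    s=manip.get_state(); T=np.eye(4); T[:3,:3]=R.from_rotvec(s["eef_rot"]).as_matrix(); T[:3,3]=s["tcp_pos"]
    p,d=vision.read_camera("wrist"); return p,points("wrist",d,T@np.array(vision.camera_model("wrist")["mount"]))
def down(yaw):
    """tool pointing down, closing line (tool y) at angle yaw from world x"""
    y=np.array([np.cos(yaw),np.sin(yaw),0]); z=np.array([0,0,-1.]); x=np.cross(y,z)
    return R.from_matrix(np.stack([x,y,z],1)).as_rotvec()
E
python3 - <<'E'
from h import *
f=np.load("pics/top0.npz"); p,d=f["p"],f["d"]; P=points("top",d)
def rect(mask,name):
    q=P[mask]; r=cv2.minAreaRect(q[:,:2].astype(np.float32)); print(name,len(q),np.round(r[0],4),np.round(r[1],4),round(r[2],1),"z",np.round(np.percentile(q[:,2],[5,50,95]),4))
def win(u,v,r): 
    m=np.zeros((400,640),bool); m[v-r:v+r,u-r:u+r]=1; return m
z=P[...,2]
rect(win(306,217,32)&(z>.015)&(z<.04),"tray")
rect(win(233,189,14)&(z>.040)&(z<.06),"cruc rim")
rect(win(277,270,14)&(z>.01)&(z<.02),"match")
rect(win(275,147,11)&(z>.055),"jarb"); rect(win(306,160,12)&(z>.06),"jarc")
k=win(410,175,60)
rect(k&(abs(z-.165)<.006),"roof"); 
hi=(k&(z>.175)).astype(np.uint8)
n,l=cv2.connectedComponents(hi)
for i in range(1,n):
    if (l==i).sum()>5: rect(l==i,"hi%d"%i)
rect(win(203,211,14)&(z>.040)&(z<.06),"yellow");rect(win(249,230,14)&(z>.040)&(z<.06),"blue")
c=p[110:240,340:480]; cv2.imwrite("pics/k.png",cv2.resize(c[:,:,::-1],None,fx=5,fy=4.6 if 0 else 4.6)[:600,:700])
E
```

```text
tray 375 [0.509  0.1264] [0.1337 0.1177] 21.0 z [0.0171 0.0234 0.0282]
cruc rim 102 [0.5541 0.3285] [0.0581 0.0564] 67.5 z [0.0414 0.0473 0.0513]
match 248 [0.3395 0.1867] [0.0374 0.0544] 53.6 z [0.0123 0.0161 0.0193]
jarb 165 [0.482  0.1371] [0.4778 0.0409] 22.7 z [0.0603 0.0652 0.0695]
jarc 198 [0.4607 0.1065] [0.4208 0.0394] 6.3 z [0.0645 0.0714 0.076 ]
roof 4859 [ 0.606  -0.1542] [0.2017 0.2014] 86.2 z [0.1618 0.1658 0.1694]
hi15 552 [ 0.4391 -0.0552] [0.1017 0.4285] 70.7 z [0.1777 0.1876 0.2021]
hi30 58 [ 0.5651 -0.2228] [0.0229 0.0168] 47.9 z [0.1773 0.1814 0.1852]
hi33 193 [ 0.3911 -0.1114] [0.0561 0.4416] 45.3 z [0.1753 0.1774 0.181 ]
hi37 154 [ 0.5157 -0.1118] [0.0777 0.0134] 86.6 z [0.1764 0.1982 0.2041]
yellow 95 [0.4834 0.4056] [0.0574 0.0551] 1.8 z [0.0423 0.0465 0.0519]
blue 107 [0.4409 0.2735] [0.0566 0.0569] 14.4 z [0.0416 0.0469 0.0522]
```

View pics/k.png

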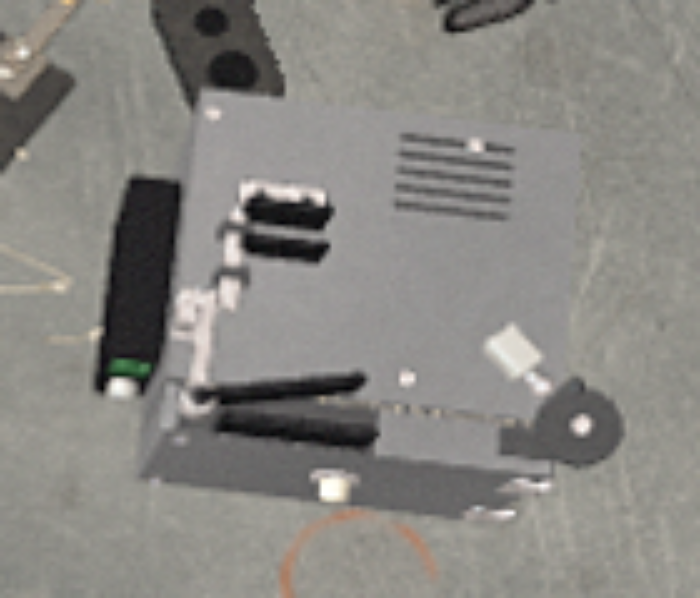

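```bash
cat >> h.py <<'E'
def tool(az,t):
    """closing line horizontal, perpendicular to azimuth az; tool back leans from up toward az by t (rad)"""
    p=np.array([np.cos(az),np.sin(az),0]); u=np.array([0,0,1.])
    z=-(np.sin(t)*p+np.cos(t)*u); y=np.cross(u,p); x=np.cross(y,z)
    return np.stack([x,y,z],1)
def tcp(g,M): return np.asarray(g)+M[:,2]*manip.grip_depth
def half(M): return M@np.diag([-1,-1,1])
def rv(M): return R.from_matrix(M).as_rotvec()
E
python3 - <<'E'
from h import *
f=np.load("pics/top0.npz"); p,d=f["p"],f["d"]; P=points("top",d); z=P[...,2]
for n,u,v,lo in (("b",275,147,.055),("c",306,160,.06)):
    q=P[v-11:v+11,u-11:u+11].reshape(-1,3); q=q[(q[:,2]>lo)&(q[:,2]<.09)]; print(n,np.median(q,0).round(3))
# tray: light beige
hsv=cv2.cvtColor(p,cv2.COLOR_RGB2HSV); m=cv2.inRange(hsv,(8,20,150),(30,140,255)); m[:185]=0;m[245:]=0;m[:,:275]=0;m[:,340:]=0
q=P[m>0]; q=q[q[:,2]>.0]; q=q[q[:,2]<.035]; r=cv2.minAreaRect(q[:,:2].astype(np.float32)); print("tray",r,len(q))
pile=P[100:185,140:290].reshape(-1,3); print("pile z",np.percentile(pile[:,2],[50,90,98]))
C=np.array([.554,.3285,.022]); Tr=np.array([.509,.1264,.065]); end=np.radians(110)
for az in np.radians(np.arange(0,360,30)):
  for t0 in np.radians([-45,-30,-15]):
    for fl in (0,1):
      J=[]
      for g,t in ((C,t0),(C+[0,0,.1],t0),(Tr+[0,0,.05],t0+1),(Tr,t0+1.5),(Tr,t0+end)):
        M=tool(az,t); M=half(M) if fl else M
        q=manip.solve_ik(tcp(g,M),rv(M))
        J.append(q)
        if q is None: break
      if J[-1] is not None:
        J=np.array(J); print(int(np.degrees(az)),int(np.degrees(t0)),fl,abs(np.diff(J,axis=0)).max(1).round(2),J[0].round(2),J[-1].round(2))
E
```

```text
b [0.682 0.221 0.065]
c [0.646 0.127 0.071]
tray ((0.5023457407951355, 0.1115889921784401), (0.15469087660312653, 0.16888512670993805), 1.6424349546432495) 1602
pile z [0.01244371 0.03906872 0.06327107]
29 -45 1 [0.28 3.46 0.52 0.44] [-0.04  1.   -0.72  2.16  2.62  0.82  2.41] [-0.65  1.32  0.52  1.12 -0.2   1.91 -1.17]
59 -45 0 [0.31 2.04 0.47 0.44] [ 0.43  1.27 -1.07  2.06  2.42  0.42  0.35] [-0.53  1.18 -0.09  1.28  0.49  1.78  1.82]
59 -45 1 [0.87 4.14 0.39 0.38] [ 0.19  1.02 -0.73  2.07  3.21  0.32  2.47] [-0.92  1.29  0.63  1.32 -0.    1.63 -0.9 ]
59 -29 0 [0.95 0.95 0.46 0.43] [ 0.19  1.02 -0.89  1.96  1.7   0.35  0.76] [-0.78  1.37  0.36  1.16  0.27  1.9   2.08]
59 -29 1 [2.83 0.95 0.4  0.36] [ 0.31  1.15 -1.08  1.96  1.72  0.54 -2.29] [-0.92  1.45  0.64  1.17  0.07  1.85 -0.88]
90 -45 0 [4.82 1.02 0.41 0.41] [-0.01  0.95 -0.36  1.83 -1.18  0.52 -2.25] [-0.65  1.07 -0.14  1.58  0.82  1.55  1.86]
90 -45 1 [0.24 0.97 0.39 0.31] [ 0.11  0.99 -0.51  1.83 -0.98  0.43  0.75] [-1.14  1.19  0.6   1.61  0.28  1.24 -0.85]
90 -29 0 [0.25 0.99 0.4  0.64] [ 0.32  1.17 -1.04  1.79  0.91  0
[... 3791 characters left out ...]
7 0.35 0.27] [-0.94  0.89  0.32  1.66  0.02  0.68 -0.22] [ 0.32  1.4  -0.28  1.33 -0.79  1.76  1.08]
300 -14 1 [0.15 4.23 0.55 0.54] [-0.54  0.88 -0.27  1.63  0.65  0.82  2.45] [ 0.15  1.38 -0.    1.34 -0.98  1.91 -1.92]
330 -45 0 [0.21 1.67 0.45 0.4 ] [-1.36  1.03  0.55  1.86  0.8   0.45 -0.75] [-0.01  1.18 -0.05  1.27 -0.48  1.72  1.19]
330 -45 1 [0.18 3.76 0.59 0.72] [-0.86  0.92 -0.13  1.83  1.36  0.91  2.08] [-0.24  1.22  0.36  1.29 -0.74  1.84 -1.73]
330 -29 0 [0.19 1.36 0.43 0.36] [-1.16  0.9   0.44  1.84  0.47  0.41 -0.28] [ 0.16  1.37 -0.36  1.1  -0.36  1.9   1.  ]
330 -29 1 [0.18 4.03 0.37 1.08] [-0.71  0.85 -0.18  1.81  1.14  0.73  2.39] [ 0.16  1.37 -0.36  1.1  -0.36  1.9  -2.14]
```

Run:
```python
from h import *
f=np.load("pics/top0.npz"); p,d=f["p"],f["d"]
m=vision.camera_model("top"); T=np.linalg.inv(m["camera_from_world"])
hsv=cv2.cvtColor(p,cv2.COLOR_RGB2HSV); k=cv2.inRange(hsv,(8,25,170),(30,140,255)); k[:190]=0;k[245:]=0;k[:,:275]=0;k[:,335:]=0
cs,_=cv2.findContours(k,cv2.RETR_EXTERNAL,cv2.CHAIN_APPROX_NONE); c=max(cs,key=cv2.contourArea).astype(float)
xy=cv2.undistortPoints(c,np.array(m["K"]),np.array(m["distortion"])).reshape(-1,2)
r=np.c_[xy[:,0],-xy[:,1],-np.ones(len(xy))]@T[:3,:3].T; w=T[:3,3]+r*((.02-T[2,3])/r[:,2:]); print("tray",cv2.minAreaRect(w[:,:2].astype(np.float32)))
C=np.array([.554,.3285,.024]); az=np.pi/2; M=half(tool(az,-np.pi/4)); b=-M[:,2]
manip.move_to(tcp(C+b*.09+[0,0,.02],M),rv(M)); s=manip.get_state(); print(s["time_s"],s["joints"].round(2))
im,P=wrist(); cv2.imwrite("pics/w1.png",im[:,:,::-1]); np.savez("pics/w1.npz",p=im,P=P)
z=P[...,2]; q=P[(abs(z-.047)<.004)&(np.hypot(P[...,0]-.554,P[...,1]-.3285)<.045)]; print(len(q),cv2.minEnclosingCircle(q[:,:2].astype(np.float32)), np.median(q,0))
```

```text
tray ((0.493564635515213, 0.12173259258270264), (0.1020277589559555, 0.12223729491233826), 20.916261672973633)
2.15 [ 0.06  0.77 -0.3   1.89 -1.05  0.67  0.75]
1556 ((0.5520802140235901, 0.3289606273174286), 0.029480600729584694) [0.55234214 0.33197722 0.04693313]
```

View pics/w1.png

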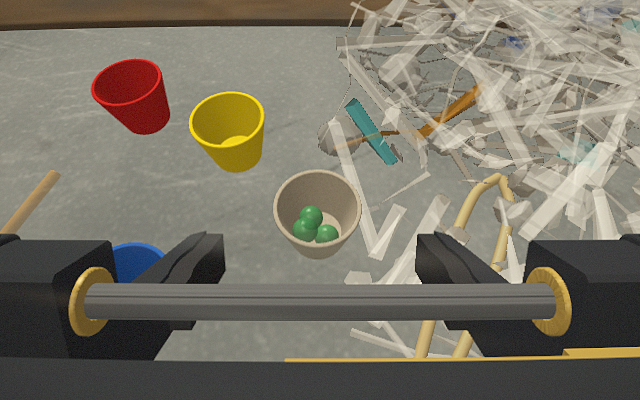

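The wrist view shows the crucible at (317,213) with three green marbles, centred between the open fingers. The measured centre is (0.552, 0.329).

Run:
```python
from h import *
C=np.array([.552,.329,.024]); az=np.pi/2; M=half(tool(az,-np.pi/4)); b=-M[:,2]
print(manip.line_to(tcp(C,M),velocity=.12,contact_N=8)); print(manip.get_state()["tcp_pos"]-tcp(C,M))
grasp(25); s=manip.get_state(); print(s["opening"],s["finger_force"],s["time_s"])
manip.line_to(tcp(C+[0,0,.07],M),velocity=.12)
s=manip.get_state(); print(s["opening"],s["time_s"])
im,P=wrist(); cv2.imwrite("pics/w2.png",im[:,:,::-1])
```

```text
False
[ 0.0003707  -0.00043428  0.0002722 ]
0.05032589568509966 22.58933568061927 3.8917
0.050106454686442786 4.625
```

View pics/w2.png

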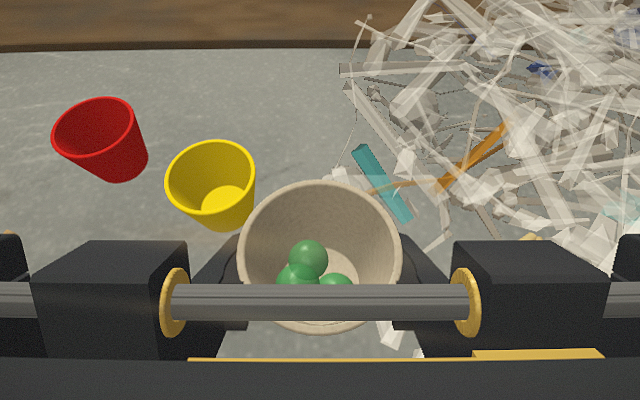

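Crucible is held level with the marbles inside. Now the pour.

```bash
cat >> h.py <<'E'
TRAY=np.array([.4936,.1217,0]); AZ=np.pi/2
def pour(Td,L):
    """TCP pose for crucible tilt Td (deg) with its lower rim point at L"""
    T=np.radians(Td); p=np.array([np.cos(AZ),np.sin(AZ),0]); u=np.array([0,0,1.])
    m=np.sin(T)*p+np.cos(T)*u; e=np.cos(T)*p-np.sin(T)*u
    M=half(tool(AZ,T-np.pi/4)); return tcp(L-.024*m-.029*e,M),rv(M)
E
python3 - <<'E'
from h import *
L=TRAY+[0,-.018,.030]
up=L+[0,0,.06]
for T,l,v in ((40,up,0),(78,L,.08)):
    a,r=pour(T,l); print(manip.solve_ik(a,r).round(2))
    manip.move_to(a,r) if not v else manip.line_to(a,r,velocity=v)
    print(T,manip.get_state()["time_s"])
for T in (88,98,110):
    a,r=pour(T,L); manip.line_to(a,r,velocity=.03); print(T,manip.get_state()["time_s"])
manip.pause(.3)
p,d=vision.read_camera("top"); cv2.imwrite("pics/t2.png",cv2.resize(p[150:300,200:400,::-1],None,fx=3,fy=3))
p,d=vision.read_camera("scene"); cv2.imwrite("pics/s2.png",cv2.resize(p[130:280,220:420,::-1],None,fx=3,fy=3))
cv2.imwrite("pics/both.png",np.vstack([cv2.imread("pics/t2.png"),cv2.imread("pics/s2.png")])[::1][:,:,:][:900]) 
cv2.imwrite("pics/both.png",cv2.resize(np.hstack([cv2.imread("pics/t2.png"),cv2.imread("pics/s2.png")]),(800,300)))
print(manip.get_state()["opening"])
E
```

```text
[-0.36  0.56  0.24  2.06 -0.4   0.56  0.19]
40 5.725
[-1.    0.89  0.63  1.94  0.03  0.72 -0.53]
78 6.825
88 7.2083
98 7.5917
110 8.025
0.0003792936278773196
```

View pics/both.png

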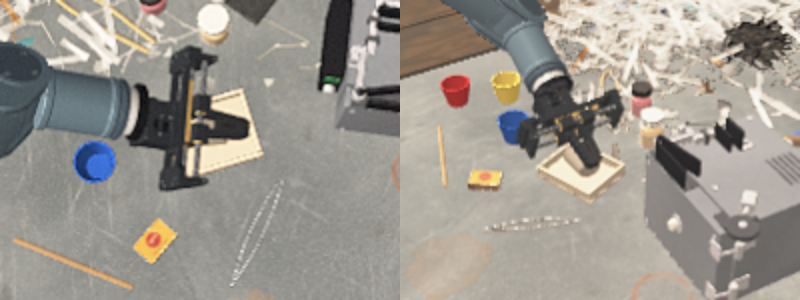

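The grip reads shut (opening 0), so the crucible has slipped out. I'll back off upward and look.

Run:
```python
from h import *
s=manip.get_state(); manip.line_to(s["tcp_pos"]+[0,.10,.16],velocity=.25)
p,d=vision.read_camera("top"); np.savez("pics/t3.npz",p=p,d=d); a=cv2.resize(p[130:290,180:380,::-1],(500,400),interpolation=cv2.INTER_CUBIC)
im,P=wrist(); np.savez("pics/w3.npz",p=im,P=P); cv2.imwrite("pics/c3.png",cv2.resize(np.hstack([a,cv2.resize(im[:,:,::-1],(640,400))]),(800,281)))
print(manip.get_state()["time_s"])
```

```text
9.4333
```

View pics/c3.png

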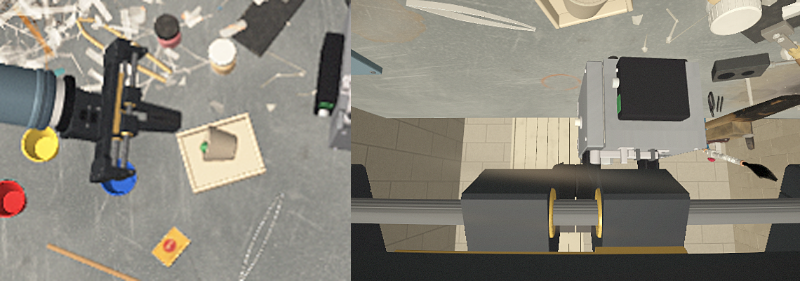

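The top crop shows the crucible lying on its side inside the tray, with its mouth to the left (+y) and a green marble at the mouth. I'll look from close above on the mouth side.

Run:
```python
from h import *
M=half(tool(AZ,-.25)); 
ungrasp(); g=np.array([.495,.125,.15]); manip.move_to(tcp(g,M),rv(M))
im,P=wrist(); np.savez("pics/w4.npz",p=im,P=P); cv2.imwrite("pics/w4.png",im[:,:,::-1])
z=P[...,2]; near=np.hypot(P[...,0]-.4936,P[...,1]-.1217)<.06
q=P[near&(z>.036)&(z<.08)]; c=q[:,:2].mean(0); u,s,vt=np.linalg.svd(q[:,:2]-c,full_matrices=False); pr=(q[:,:2]-c)@vt.T
print(len(q),c.round(4),vt.round(3).tolist(),pr.min(0),pr.max(0),q[:,2].max())
print(cv2.minAreaRect(q[:,:2].astype(np.float32)))
hsv=cv2.cvtColor(im,cv2.COLOR_RGB2HSV); k=cv2.inRange(hsv,(40,80,30),(90,255,255)); n,l,st,ce=cv2.connectedComponentsWithStats(k)
for i in range(1,n):
    if st[i,4]>30: print(st[i],np.median(P[l==i],0).round(4))
print(manip.get_state()["time_s"])
```

```text
3714 [0.5015 0.1222] [[0.988, -0.153], [-0.153, -0.988]] [-0.02992713 -0.02556861] [0.02700055 0.02651954] 0.06420417721220464
((0.5019204616546631, 0.12039541453123093), (0.04961376264691353, 0.05717002600431442), 86.40536499023438)
[315 196  27  22 396] [0.4999 0.1472 0.0251]
11.8583
```

View pics/w4.png

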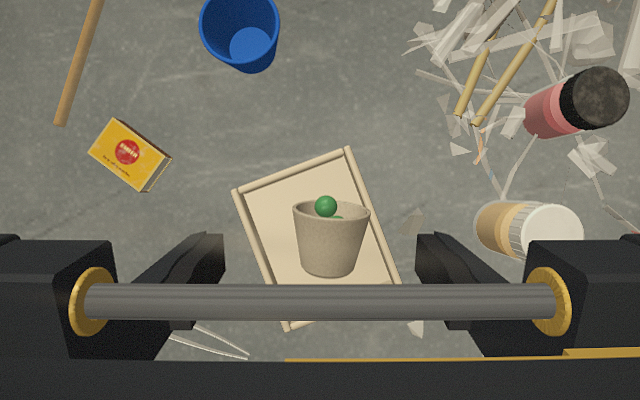

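The close view shows the crucible lying along +y in the tray, mouth towards (330,213). One marble sits at the mouth at (326,207), another is behind it, and nothing is outside the tray. I'll grip it lengthwise, foot to rim, because those two faces are parallel and can't wedge out. Then I'll lift slightly and tilt the mouth down.

```bash
cat >> h.py <<'E'
def axial(az,t):
    """closing line (tool y) along azimuth az, raised by t; tool otherwise down"""
    a=np.array([np.cos(az),np.sin(az),0]); u=np.array([0,0,1.])
    y=np.cos(t)*a+np.sin(t)*u; z=np.sin(t)*a-np.cos(t)*u
    return np.stack([np.cross(y,z),y,z],1)
def look4(z0=.036):
    pass
E
python3 - <<'E'
from h import *
az=np.radians(86); rad=np.radians
def best():
    for f in (lambda m:m,half):
        q=[manip.solve_ik(tcp(g,f(axial(az,rad(t)))),rv(f(axial(az,rad(t))))) for g,t in (([.502,.120,.10],4),([.502,.120,.05],4),([.502,.109,.07],-28))]
        print([None if x is None else x.round(2) for x in q])
        if all(x is not None for x in q): yield max(abs(q[0]-manip.get_state()["joints"])),f
f=min(best(),key=lambda c:c[0])[1]
M=f(axial(az,rad(4))); g=np.array([.502,.120,.05])
manip.move_to(tcp(g+[0,0,.05],M),rv(M)); 
print(manip.line_to(tcp(g,M),velocity=.1,contact_N=6), manip.get_state()["tcp_pos"]-tcp(g,M))
grasp(20); s=manip.get_state(); print(s["opening"],s["finger_force"],s["time_s"])
manip.line_to(tcp(g+[0,0,.02],M),velocity=.08); print(manip.get_state()["opening"])
np.savez("pics/f.npz",f=f(np.eye(3)))
E
```

```text
[array([-0.4 ,  0.55,  0.15,  2.02, -0.27,  0.57,  1.45]), array([-0.38,  0.64,  0.13,  2.03, -0.31,  0.47,  1.5 ]), array([-0.8 ,  0.77,  0.36,  1.88,  0.22,  0.82,  0.82])]
[array([-0.9 ,  0.72,  0.82,  2.04, -0.89,  0.76, -1.13]), array([-0.84,  0.8 ,  0.75,  2.05, -1.01,  0.7 , -1.04]), array([-1.27,  1.17,  1.13,  1.9 , -0.71,  0.94, -1.5 ])]
False [ 1.88363512e-04 -6.51938393e-05  1.47703028e-04]
0.043860320676804 19.881621721797273 14.25
0.04373530440778395
```

Run:
```python
from h import *
az=np.radians(86); F=np.load("pics/f.npz")["f"]
def go(g,t,v):
    M=axial(az,np.radians(t))@F; manip.line_to(tcp(g,M),rv(M),velocity=v); s=manip.get_state(); print(t,s["opening"],s["time_s"])
go([.502,.112,.072],-12,.06); go([.502,.109,.070],-30,.04)
manip.pause(.4)
p,d=vision.read_camera("top")
go([.502,.105,.10],-30,.08)
im,P=wrist(); np.savez("pics/w5.npz",p=im,P=P)
q,d=vision.read_camera("top"); np.savez("pics/t5.npz",p=q,d=d)
w,d=vision.read_camera("scene")
cv2.imwrite("pics/c5.png",np.hstack([cv2.resize(im[:,:,::-1],(480,300)),cv2.resize(q[170:270,250:357,::-1],(320,300),interpolation=cv2.INTER_CUBIC)]))
hsv=cv2.cvtColor(q,cv2.COLOR_RGB2HSV); k=cv2.inRange(hsv,(40,80,30),(90,255,255)); k[:190]=0;k[250:]=0; k[:,:270]=0;k[:,345:]=0; print(cv2.connectedComponentsWithStats(k)[2:])
```

```text
-12 0.043835894333222984 15.1917
-30 0.04380342343014861 15.6583
-30 0.04368351470197223 16.6333
(array([[     0,      0,    640,    400, 255972],
       [   288,    213,      4,      3,      7],
       [   296,    213,      5,      5,     21]], dtype=int32), array([[319.50255887, 199.49833185],
       [289.85714286, 214.14285714],
       [298.19047619, 214.95238095]]))
```

View pics/c5.png

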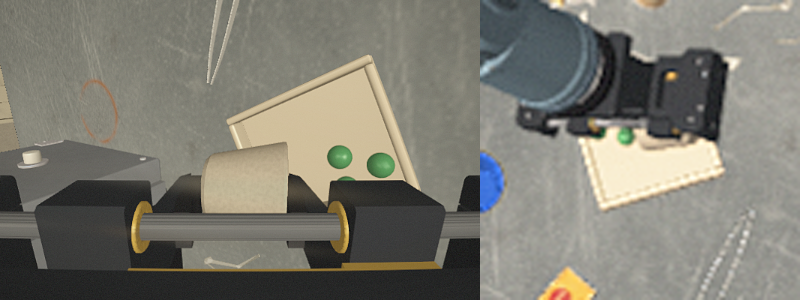

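All three marbles are in the tray at (340,157), (381,165) and (347,181) in the wrist view, and the empty crucible is held firmly. Next I lay it on the clear original spot, regrip it near the rim and stand it up.

Run:
```python
from h import *
az=np.radians(86); F=np.load("pics/f.npz")["f"]; rad=np.radians
s=manip.get_state(); M=axial(az,rad(-30))@F; g=np.array([.502,.105,.13]); manip.line_to(tcp(g,M),velocity=.15)
S=np.array([.545,.325,0])
M=axial(az,rad(5))@F
manip.move_to(tcp(S+[0,0,.10],M),rv(M)); print(manip.get_state()["time_s"])
print(manip.line_to(tcp(S+[0,0,.044],M),velocity=.08,contact_N=3), manip.get_state()["tcp_pos"]-tcp(S+[0,0,.044],M))
ungrasp(); manip.line_to(manip.get_state()["tcp_pos"]+[0,0,.06],velocity=.2)
# look from the mouth side, ready for the cross grip
G=half(tool(AZ,rad(20))); g=S+[0,.02,.13]
print([None if (q:=manip.solve_ik(tcp(x,m),rv(m))) is None else q.round(2) for x,m in ((g,G),(S+[0,.01,.027],half(tool(AZ,rad(45)))),(S+[0,.01,.05],half(tool(AZ,rad(-35)))),)])
manip.move_to(tcp(g,G),rv(G))
im,P=wrist(); np.savez("pics/w6.npz",p=im,P=P); cv2.imwrite("pics/w6.png",im[:,:,::-1])
z=P[...,2]; q=P[(np.hypot(P[...,0]-S[0],P[...,1]-S[1])<.05)&(z>.018)&(z<.07)]
print(len(q),cv2.minAreaRect(q[:,:2].astype(np.float32)),q.min(0),q.max(0))
t=q[q[:,2]>.048]; print("top",t.mean(0),t.min(0),t.max(0)); print(manip.get_state()["time_s"])
```

```text
18.0333
True [-0.00078598 -0.0007421  -0.0001121 ]
[array([-1.26,  0.99,  0.88,  1.5 , -0.45,  1.15, -0.35]), array([-1.31,  1.39,  0.98,  1.25, -0.39,  1.37, -0.5 ]), array([-0.41,  0.8 ,  0.07,  1.87, -1.27,  0.65,  0.75])]
3400 ((0.5539873838424683, 0.3327985107898712), (0.06701002269983292, 0.0569123774766922), 7.627167224884033) [0.51734019 0.30384019 0.01802286] [0.58992015 0.35708276 0.05722821]
top [0.54496806 0.34038441 0.052111  ] [0.52557397 0.32455978 0.04800276] [0.5663001  0.35142513 0.05722821]
21.375
```

Run:
```python
from h import *
rad=np.radians
G=half(tool(AZ,rad(45))); g=np.array([.545,.346,.0275]); b=-G[:,2]
manip.move_to(tcp(g+b*.06,G),rv(G))
print(manip.line_to(tcp(g,G),velocity=.12,contact_N=8)); grasp(30); s=manip.get_state(); print(s["opening"],s["time_s"])
manip.line_to(tcp(g+[0,0,.05],G),velocity=.1); print(manip.get_state()["opening"])
for T in (5,-35):
    H=half(tool(AZ,rad(T)))
    try: manip.line_to(tcp(np.array([.545,.335,.085]),H),rv(H),velocity=.06)
    except manip.PlanningError as e: print(T,e); break
s=manip.get_state(); print(s["opening"],s["time_s"],s["joints"].round(2))
im,P=wrist(); np.savez("pics/w7.npz",p=im,P=P); cv2.imwrite("pics/w7.png",im[:,:,::-1])
```

```text
True
0.0006088317949995751 23.4583
0.00039312315403655207
0.0005518202019876205 25.85 [-0.49  0.74  0.17  1.88 -1.26  0.72  0.7 ]
```

Run:
```python
from h import *
ungrasp()
G=half(tool(AZ,.0)); g=np.array([.545,.335,.16]); manip.move_to(tcp(g,G),rv(G))
im,P=wrist(); np.savez("pics/w8.npz",p=im,P=P)
top,d=vision.read_camera("top"); Pt=points("top",d)
z=P[...,2]; m=(np.hypot(P[...,0]-.545,P[...,1]-.335)<.08)&(z>.02)&(z<.075)
n,l,st,ce=cv2.connectedComponentsWithStats(m.astype(np.uint8))
for i in range(1,n):
    if st[i,4]>150:
        q=P[l==i]; print(st[i],np.round(q.min(0),3),np.round(q.max(0),3),np.median(im[l==i],0))
o=np.hstack([cv2.resize(im[:,:,::-1],(480,300)),cv2.resize(top[150:260,190:307,::-1],(320,300),interpolation=cv2.INTER_CUBIC)]); cv2.imwrite("pics/c8.png",o)
print(manip.get_state()["time_s"], manip.get_state()["wrist_force"])
```

```text
[329  84  45  30 798] [0.552 0.394 0.02 ] [0.584 0.414 0.035] [175. 168. 151.]
[216  97  49  54 641] [0.473 0.369 0.02 ] [0.507 0.405 0.049] [221. 192.  10.]
[ 283  161   77   73 3219] [0.517 0.303 0.02 ] [0.575 0.357 0.058] [155. 140. 114.]
[392 222  21  23 300] [0.604 0.288 0.02 ] [0.62  0.307 0.028] [201. 195. 178.]
28.2083 [-0.86602825  0.24376436 -0.76279758]
```

View pics/c8.png

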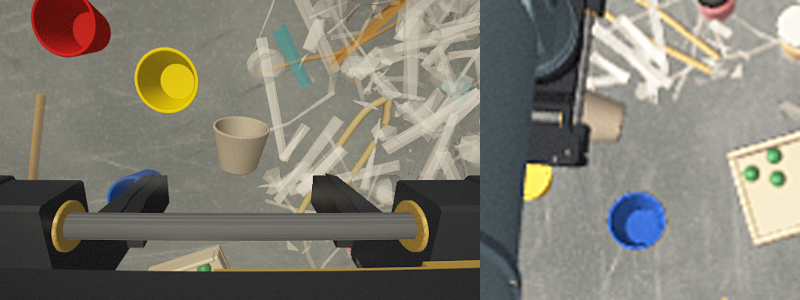

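The last picture shows the crucible still lying untouched at (240,143) with all three marbles in the tray; the contact stop tripped before the fingers reached it. I'll repeat without that stop and check the grip before lifting.

Run:
```python
from h import *
rad=np.radians
G=half(tool(AZ,rad(45))); g=np.array([.546,.345,.0275]); b=-G[:,2]
manip.move_to(tcp(g+b*.06,G),rv(G))
manip.line_to(tcp(g,G),velocity=.15); print(manip.get_state()["tcp_pos"]-tcp(g,G),manip.get_state()["wrist_force"])
grasp(35); s=manip.get_state(); print(s["opening"],s["time_s"])
if s["opening"]>.03:
    manip.line_to(tcp(g+[0,0,.03],G),velocity=.12)
    for T in (5,-35):
        H=half(tool(AZ,rad(T))); manip.line_to(tcp(np.array([.546,.340,.065]),H),rv(H),velocity=.1)
    s=manip.get_state(); print(s["opening"],s["time_s"])
    im,P=wrist(); np.savez("pics/w9.npz",p=im,P=P); cv2.imwrite("pics/w9.png",im[:,:,::-1])
    z=P[...,2]; c=P[(np.hypot(P[...,0]-.546,P[...,1]-.34)<.05)&(z>.025)&(z<.11)]; print(len(c),np.percentile(c,[1,50,99],axis=0).round(4))
    t=c[c[:,2]>np.percentile(c[:,2],40)]; A=np.c_[t[:,:2],np.ones(len(t))]; print(np.linalg.lstsq(A,t[:,2],rcond=None)[0])
```

```text
[ 0.00796538 -0.00752081  0.01314294] [ 4.94467191 -5.79933423 38.39313185]
0.05279107074761894 30.125
0.052637698550547875 32.4833
21007 [[0.5038 0.312  0.0317]
 [0.5451 0.3505 0.0676]
 [0.5868 0.3768 0.1079]]
[-0.02550715 -0.44064069  0.24493006]
```

Run:
```python
from h import *
f=np.load("pics/w9.npz"); im,P=f["p"],f["P"]; hsv=cv2.cvtColor(im,cv2.COLOR_RGB2HSV)
k=cv2.inRange(hsv,(8,35,60),(25,140,230)); z=P[...,2]
k[(np.hypot(P[...,0]-.546,P[...,1]-.34)>.055)|(z<.02)|(z>.11)]=0
n,l,st,ce=cv2.connectedComponentsWithStats(k); i=1+st[1:,4].argmax(); print(st[i],ce[i])
q=P[l==i]; 
for a in np.arange(.02,.11,.008):
    t=q[abs(q[:,2]-a)<.004]
    if len(t)>40: print(round(a,3),len(t),np.percentile(t[:,:2],[1,99],axis=0).round(4).tolist())
m=(l==i).astype(np.uint8); c=max(cv2.findContours(m,0,1)[0],key=cv2.contourArea)[:,0]
h=cv2.convexHull(c)[:,0]; print([(int(u),int(v),*P[v,u].round(3)) for u,v in h[::3]])
s=manip.get_state(); print(s["time_s"],s["opening"],s["tcp_pos"])
```

```text
[  210   172   204   112 14923] [315.04422703 234.45044562]
0.028 337 [[0.542, 0.339], [0.5592, 0.363]]
0.036 4030 [[0.5241, 0.3388], [0.5611, 0.3696]]
0.044 1153 [[0.523, 0.338], [0.5642, 0.3715]]
0.052 1446 [[0.5224, 0.3372], [0.5669, 0.373]]
0.06 1888 [[0.5085, 0.3365], [0.5697, 0.3743]]
0.068 2653 [[0.5074, 0.3355], [0.578, 0.3756]]
0.076 3355 [[0.5066, 0.3347], [0.5791, 0.3785]]
0.084 61 [[0.5087, 0.337], [0.5797, 0.3672]]
[(323, 172, np.float64(0.548), np.float64(0.379), np.float64(0.077)), (342, 176, np.float64(0.556), np.float64(0.378), np.float64(0.074)), (358, 184, np.float64(0.562), np.float64(0.375), np.float64(0.074)), (375, 199, np.float64(0.569), np.float64(0.368), np.float64(0.073)), (409, 251, np.float64(0.581), np.float64(0.347), np.float64(0.073)), (383, 283, np.float64(0.571), np.float64(0.335), np.float64(0.072)), (212, 259, np.float64(0.507), np.float64(0.342), np.float64(0.08)), (263, 195, np.float64(0.524), np.float64(0.368), np.float64(0.078)), (279, 182, np.float64(0.53), np.float64(0.374), np.float64(0.077)), (303, 173, np.float64(0.539), np.float64(0.379), np.float64(0.076))]
32.5333 0.05338638060334589 [0.54565595 0.35208539 0.04974875]
```

The depth slices show the inner floor level at 0.036 and the rim at about 0.077, so the crucible hangs upright with its foot at about 0.030. I'll set it down, then move over the kiln.

Run:
```python
from h import *
s=manip.get_state(); x=s["tcp_pos"]
manip.line_to(x-[0,0,.026],velocity=.08)
print(manip.line_to(x-[0,0,.036],velocity=.03,contact_N=3), manip.get_state()["tcp_pos"]-x, manip.get_state()["wrist_force"])
ungrasp(); H=half(tool(AZ,np.radians(-35))); manip.line_to(manip.get_state()["tcp_pos"]-H[:,2]*.09,velocity=.2)
im,P=wrist(); z=P[...,2]; q=P[(np.hypot(P[...,0]-.545,P[...,1]-.35)<.05)&(z>.044)&(z<.056)]; print("rim",len(q),cv2.minEnclosingCircle(q[:,:2].astype(np.float32)),np.percentile(q[:,2],[2,50,98]))
print(manip.get_state()["time_s"])
ks=np.radians(-3.8); hinge=np.array([.527,-.257]); 
for fl in (0,1):
    pr=None; out=[]
    def D(y): m=R.from_rotvec(down(y)).as_matrix(); return rv(half(m) if fl else m)
    out.append(manip.solve_ik([.55,-.13,.32],D(ks))); out.append(manip.solve_ik([.57,-.11,.172],D(ks)))
    for th in (0,.5,1,1.5):
        a=ks+np.radians(97.6)+th; out.append(manip.solve_ik([*(hinge+.139*np.array([np.cos(a),np.sin(a)])),.172],D(ks+th)))
    print(fl,[None if o is None else o.round(2).tolist() for o in out])
```

```text
True [-0.00053296  0.00031694 -0.02845687] [-0.52522947 -0.98475841  4.2443234 ]
rim 1606 ((0.5330357551574707, 0.35309189558029175), 0.03774385526776314) [0.04424289 0.04707539 0.04913349]
34.5583
0 [[-0.29, 0.34, 0.58, 1.7, -0.2, 1.16, 0.27], [-0.23, 0.54, 0.47, 1.81, -0.31, 0.87, 0.31], [-0.23, 0.46, 0.48, 1.93, -0.28, 0.82, 0.33], [-0.09, 0.35, 0.35, 2.07, -0.17, 0.75, 0.8], [0.14, 0.3, 0.23, 2.12, -0.1, 0.73, 1.37], [0.39, 0.32, 0.12, 2.08, -0.06, 0.75, 1.97]]
1 [[-0.62, 0.5, 1.1, 1.72, -0.47, 1.22, -2.62], [0.84, 0.77, -1.08, 1.74, 0.75, 1.11, 2.6], [0.92, 0.68, -1.07, 1.87, 0.7, 1.03, 2.63], [-0.5, 0.47, 0.9, 2.09, -0.51, 0.82, -2.0], [-0.2, 0.34, 0.65, 2.14, -0.3, 0.75, -1.57], [0.06, 0.35, 0.52, 2.1, -0.25, 0.75, -0.97]]
```

Crucible is standing (rim flat at 0.047). On to the kiln.

Run:
```python
from h import *
ks=np.radians(-3.8)
s=manip.get_state(); 
manip.move_to([.53,-.16,.30],down(ks)); s=manip.get_state(); print(s["time_s"])
im,P=wrist(); np.savez("pics/w10.npz",p=im,P=P); cv2.imwrite("pics/w10.png",im[:,:,::-1])
z=P[...,2]; roi=(abs(P[...,0]-.6)<.14)&(abs(P[...,1]+.154)<.13)
r=P[roi&(abs(z-.165)<.004)]; print("roof",len(r),cv2.minAreaRect(r[:,:2].astype(np.float32)),np.median(r[:,2]))
m=(roi&(z>.188)&(z<.215)).astype(np.uint8)
n,l,st,ce=cv2.connectedComponentsWithStats(m)
for i in range(1,n):
    if st[i,4]>60:
        q=P[l==i]; print(st[i],cv2.minAreaRect(q[:,:2].astype(np.float32)),np.percentile(q[:,2],[5,95]).round(4),np.median(im[l==i],0))
```

```text
36.3583
roof 44047 ((0.6057338714599609, -0.15483404695987701), (0.20047448575496674, 0.20143841207027435), 86.3430404663086) 0.16456772638876566
[362  41  15  14 199] ((0.5714874863624573, -0.05722177401185036), (0.008604124188423157, 0.010062705725431442), 86.06138610839844) [0.1888 0.1915] [199. 193. 184.]
[ 292   50   43  127 1356] ((0.5325213670730591, -0.10013292729854584), (0.016333237290382385, 0.0899481475353241), 10.698824882507324) [0.1899 0.1992] [47.5 45.  45. ]
[ 284   77   11  112 1040] ((0.5115877389907837, -0.11260348558425903), (0.07778647541999817, 0.006199443247169256), 86.41114807128906) [0.1929 0.2012] [38. 37. 37.]
[423  79  15  64 650] ((0.6131117343902588, -0.10280534625053406), (0.04407903924584389, 0.00592800322920084), 87.05850219726562) [0.1895 0.199 ] [36. 35. 35.]
[449  79  20  64 869] ((0.6325933337211609, -0.10400055348873138), (0.0433625765144825, 0.006785842124372721), 85.7872543334961) [0.1895 0.201 ] [33. 32. 32.]
```

Plates located: lock grip at about (0.6295, -0.1037), handle grip at about (0.517, -0.118), kiln yaw -3.65°. Squeezing the lock.

Run:
```python
from h import *
ks=np.radians(-3.65); D=down(ks); c=np.array([.6295,-.1037,.1715])
manip.move_to(c+[0,0,.05],D); manip.line_to(c,velocity=.12); s=manip.get_state(); print(s["tcp_pos"]-c,s["wrist_force"])
grasp(25); manip.pause(.2); s=manip.get_state(); print(s["opening"],s["finger_force"],s["wrist_force"],s["time_s"])
ungrasp(); manip.line_to(c+[0,0,.06],velocity=.2)
im,P=wrist(); z=P[...,2]; m=((abs(P[...,0]-.62)<.04)&(abs(P[...,1]+.104)<.035)&(z>.190)&(z<.21)).astype(np.uint8)
q=P[m>0]; print(np.percentile(q[:,0],[1,25,50,75,99]).round(4))
u=np.array([np.cos(ks),np.sin(ks)]); a=(q[:,:2]-c[:2])@u; print("lock x extent",np.percentile(a,[1,99]))
print(manip.get_state()["time_s"])
```

```text
[ 0.0001396  -0.00069622  0.00095307] [-0.04456533  0.38915029  0.80966125]
0.012482055051687752 25.000012731179595 [-0.41376171  0.19206504 -1.62939998] 38.9167
[0.623  0.6263 0.6305 0.6335 0.6367]
lock x extent [-0.00614509  0.00657895]
40.6
```

The lock plates are squeezed home, 13 mm over their faces. Now the handle.

Run:
```python
from h import *
ks=np.radians(-3.65); D=down(ks); c=np.array([.517,-.118,.1715])
s=manip.get_state(); manip.move_to(c+[0,0,.05],D); manip.line_to(c,velocity=.12); s=manip.get_state(); print(s["tcp_pos"]-c,s["wrist_force"])
grasp(45); manip.pause(.2); s=manip.get_state(); print(s["opening"],s["finger_force"],s["wrist_force"],s["time_s"])
if s["opening"]<.0185:
    h=np.array([.5269,-.2580]); r0=c[:2]-h; 
    for th in (.1,.25,.4,.55,.7,.85,1.0,1.15,1.3,1.45):
        x=h+R.from_euler("z",th).apply([*r0,0])[:2]
        manip.line_to([*x,c[2]],down(ks+th),velocity=.10)
        s=manip.get_state(); print(th,s["time_s"].round(2),s["opening"].round(4),s["wrist_force"].round(1),(s["tcp_pos"]-[*x,c[2]]).round(4))
        if np.linalg.norm(s["wrist_force"])>45 or s["opening"]>.025 or s["opening"]<.008: print("stop"); break
```

```text
[ 5.53925295e-04 -1.52430874e-04  5.37123419e-05] [ 0.49172888 -0.14202603  0.22851128]
0.01638766603276337 45.00325051601976 [-2.28243433 -0.30485306  8.09352911] 42.9833Traceback (most recent call last):
  File "<stdin>", line 10, in <module>
AttributeError: 'float' object has no attribute 'round'
```

Run:
```python
from h import *
ks=np.radians(-3.65); c=np.array([.517,-.118,.1715]); h=np.array([.5269,-.2580]); r0=c[:2]-h
for th in (.1,.25,.4,.55,.7,.85,1.0,1.15,1.3,1.45,1.5):
    x=h+R.from_euler("z",th).apply([*r0,0])[:2]
    manip.line_to([*x,c[2]],down(ks+th),velocity=.10)
    s=manip.get_state(); print(th,round(float(s["time_s"]),2),round(float(s["opening"]),4),np.round(s["wrist_force"],1),np.round(s["tcp_pos"]-[*x,c[2]],4))
    if np.linalg.norm(s["wrist_force"])>45 or s["opening"]>.025 or s["opening"]<.008: print("stop"); break
```

```text
0.1 43.52 0.0159 [-0.8 -0.1  7. ] [ 0.0001 -0.0002  0.0006]
0.25 43.88 0.0161 [-0.3 -1.3  6.4] [-0.0001 -0.0002  0.0006]
0.4 44.24 0.0153 [-0.3  0.4  5.8] [ 0.0001 -0.      0.0005]
0.55 44.6 0.0159 [-1.3  0.9  7.4] [-0.0002 -0.0001  0.0005]
0.7 44.96 0.0162 [-1.2  1.   8.2] [-0.0003 -0.0003  0.0005]
0.85 45.32 0.0158 [-3.2 -1.1  9.9] [-0.0008 -0.0008  0.0004]
1.0 45.67 0.0161 [-1.2  2.2  9.5] [0.0002 0.0002 0.0005]
1.15 46.03 0.0159 [-1.6  2.2 10.8] [0.0003 0.0004 0.0005]
1.3 46.39 0.0159 [-2.1  1.7 11.9] [0.0003 0.0007 0.0005]
1.45 46.75 0.0158 [-3.3  2.7 12.9] [0.0004 0.0009 0.0005]
1.5 47.0 0.0158 [-3.5  2.4 12.8] [0.0004 0.0009 0.0005]
```

Run:
```python
from h import *
p,d=vision.read_camera("top"); P=points("top",d); im,W=wrist()
for n,Q in (("top",P),("wrist",W)):
    q=Q[(abs(Q[...,2]-.165)<.006)&(Q[...,0]<.49)&(Q[...,0]>.28)&(abs(Q[...,1]+.2)<.12)]
    if len(q)>30: print("door",n,len(q),cv2.minAreaRect(q[:,:2].astype(np.float32)))
hsv=cv2.cvtColor(p,cv2.COLOR_RGB2HSV); k=cv2.inRange(hsv,(40,80,30),(90,255,255)); n,l,st,ce=cv2.connectedComponentsWithStats(k)
for i in range(1,n):
    x=np.median(P[l==i],0)
    if np.hypot(*(x[:2]-TRAY[:2]))<.08: print("green",st[i,4],x.round(3))
def z(x,y,lo,hi):
    q=P[(np.hypot(P[...,0]-x,P[...,1]-y)<.04)&(P[...,2]>lo)&(P[...,2]<hi)]; print(len(q),np.median(q,0).round(3),cv2.minEnclosingCircle(q[:,:2].astype(np.float32)))
z(.545,.35,.040,.055); z(.682,.221,.055,.08); z(.646,.127,.06,.085); z(.3395,.1867,.010,.022)
print(manip.get_state()["time_s"],manip.get_state()["opening"])
```

```text
door top 319 ((0.40871867537498474, -0.231852725148201), (0.07580628991127014, 0.17345687747001648), 82.2119369506836)
door wrist 5973 ((0.38720276951789856, -0.2512175142765045), (0.06976045668125153, 0.13724447786808014), 64.345703125)
green 24 [0.519 0.147 0.022]
green 21 [0.499 0.168 0.023]
green 22 [0.495 0.142 0.021]
97 [0.547 0.357 0.047] ((0.5428655743598938, 0.35166895389556885), 0.029650529846549034)
162 [0.682 0.221 0.065] ((0.682256817817688, 0.22093139588832855), 0.0209179874509573)
196 [0.646 0.127 0.071] ((0.6476157307624817, 0.12721283733844757), 0.022541534155607224)
263 [0.339 0.187 0.016] ((0.33937978744506836, 0.18748804926872253), 0.031175414100289345)
47.1 0.01571596210779123
```

```bash
python3 -c "
from h import *
print(workorder.finish_job())"
```

```text
the job is handed in; nothing more can be done
None
```

The job was handed in at about 47 s: the three marbles are in the tray, the crucible stands upright, the lock is fully back, and the door is held at about 1.5 rad (86°) by the squeezed handle, with both jars and the matchbox where they were. Two mishaps: the crucible slipped out of the grip during the first pour, landed in the tray and was picked up again to finish emptying it, and the gripper pressed on something with about 38 N (limit 40 N), probably the yellow decoy cup.

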